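Uncover the test jack and plug in the probe

ROBOT

A 7-joint arm with a two-finger parallel gripper is mounted at the origin on the work surface. World frame = base frame: x ahead of the robot, y to its left, z up, the work surface at z = 0. Lengths are in m, angles in rad, forces in N, time in s.
With the tool pointing down it reaches from about 0.4 to 0.85 m from the base axis. Payload 10.4 kg.
Tool frame: the origin (TCP) lies on the front face of the gripper's body, between the roots of the fingers; the fingertips stand 70 mm ahead of it and the grasp point (between the pads) lies 51 mm ahead of it; z points along the fingers, y is the line along which they close (so a half turn about z gives the same grasp; the last joint's range is limited). The gripper opens to 87 mm and grips with 3 to 60 N. Pads are 19 mm wide; open, the fingers measure 117 mm over their backs; the gripper's body (75 mm by 190 mm) begins 51 mm behind the grasp point.
Start: joints at [1.154, 0.332, -0.065, 1.46, 0.022, 1.35, -0.088], TCP at [0.24, -0.577, 0.292] pointing down, gripper open.
Joint ranges: [-2.6, 2.6], [-0.5, 2.12], [-1.47, 1.34], [0.16, 2.42], [-1.27, 4.41], [0.06, 2.06], [-2.6, 2.6]. Speed limits (rad/s): [2.22, 2.22, 2.79, 2.79, 3.14, 3.14, 3.14].

INTERFACE

Orientations are given as a unit quaternion [x, y, z, w].
In Python, from station import r gives the robot as it stands.
- The arm moves only by the tool play_rows, never from a script. Its argument "moves" is a list of rows, each a list of 7 numbers: the turn, a rotation vector about the tool's x, y, z in rad, then the shift along the tool's x, y, z in units of 40 mm (1.0 is 40 mm), then the finger opening in mm, from 0 to 87. In form: [[ax, ay, az, tx, ty, tz, claw], ...]. A call has 1 to 5 rows; each row shifts and turns the commanded pose from where the row before left it, along the tool's axes as they then stand; what a row does not reach is not made up. A row lasts 1/10 s, in which the tool goes at most 50 mm and 8.59 degrees, less where a joint would pass 70% of its speed; a pose out of reach is approached as far as the arm can. A call is refused whole if a number of a shift passes 1 or a number of a turn 0.15, either way. A call with a gripper value outside its range is refused whole. The fingers move at their own pace and stop on an object; "squeeze" is the grip in N (left out, the last holds). Time passes only in rows, so rows that do not move let the fingers close. It gives the time, the measured TCP pose, the force, the opening and the grip force at its end, in the units of the state.
- r.observe(): the state, without advancing time (a new reading comes with each control period).
- r.capture(name): name is "scene" or "side" or "wrist"; returns the picture (420x560x3 uint8, red, green, blue); there is no depth.
- r.camera_info(name): a dict with "fx", "fy", "cx", "cy" (pixels), "k1" (the pictures are not rectified: a ray, as slopes to the right and down, at radius r is drawn at 1 + k1 r^2 times it, then the intrinsics apply), "rvec" (rotation vector, rad) and "tvec" (3), from world to camera coordinates, as OpenCV has them. Camera axes: x right, y down, z forward; pixel columns grow to the right and rows downward; lengths in m; the calibration is good to about 2 mm. A picture is of the moment at which its call begins: read the wrist's pose just before it. camera_info takes no time and is no camera call; for the wrist camera it gives the pose at the moment of the call.
- r.finish_job(): hands the job in; it is judged then, once.
Trained networks look in the newest picture that a camera, given by its name, has taken for a name from the list of things; names that differ only in an ending like _2 or _b are one class to them, and where a whole thing is asked for, a point or a joint stands for the part that bears it (a point fixed in the world has none). Each returns a list of dicts, best first, with "confidence" (0 to 1); they miss things now and then, are a little off and sometimes report something else, mostly with a low value. They report only what shows in the picture. A call takes as long as a camera call. They do not tell look-alikes from the thing itself.
- r.boxes_of(thing, camera): "centre" ([column, row] in pixels, amid what is visible of it).
- r.tip_of(thing, camera): "centre" ([column, row] in pixels: a listed point, or the origin of a listed thing).
The state is a dict: "time": time; "joints": joint angles; "qvel": joint speeds; "joint_efforts": joint torques, N m; "tcp_pos": TCP position; "orientation": TCP orientation; "contact_force": force on the tool from outside, world axes, zero at the start; "moment": the same for the moment, N m; "gripper_width": finger opening in m; "grasp_force": force on a finger pad.
Only numpy, scipy, OpenCV 4.12 (cv2) and the standard library are available. Lean on these libraries where they do the work, as an engineer would, in place of code of your own. Each camera call takes 0.05 s, during which the arm holds its last target. There are 200 camera calls.

TASK

Uncover the red-ringed test jack: lift off its blue cap and set the cap on the sloped metal rest, standing flat near the middle of the plate with its knob up. Then take the red-handled probe out of its stand and plug its pin into the red-ringed jack until it is fully home, and let go. Leave the other things on the bench where they are.

Things in the scene. Friction and masses are not known exactly. Their poses are not given: they have to be found in the camera images.
- test_jack: the terminal to use, fixed to the bench: white square base 80 x 80 x 25 mm with a flat red disc (72 mm across) on it, and in its middle an upright square brass post 26 x 26 mm whose top is 70 mm above the bench. Origin: centre of the underside; z up. At the start the blue cap covers the top 14 mm of the post. It may stand in either of two places, exchanged with the green-ringed jack
- test_jack_mouth (a point): centre of the round opening in the flat top of the red-ringed jack's brass post, 70 mm above the bench; the hole goes straight down, 11 mm in diameter, 40 mm deep, with a nearly sharp edge
- ground_jack: the other terminal, not to be used: same shape and size, but with a green disc and no cap. Fixed. Origin: centre of the underside
- cap: loose blue round cap, about 40 g: an upside-down cup of 47 mm outside diameter, 19 mm high, 41 mm inside diameter and 14 mm deep inside, with a round upright knob on top, 16 mm in diameter and 26 mm tall (19 to 45 mm above the origin). Origin: centre of its lower rim; z up along the knob. It sits loosely over the square post and lifts straight up
- cap_rest: fixed stand of the sloped rest: dark foot 90 x 80 x 12 mm with a short round column. Origin: centre of the underside on the bench; its -x side is the low side of the slope. It may be on the left or on the right, exchanged with the probe stand
- rest_plate: sloped bare aluminium plate on top of that stand, 80 mm (x) by 70 mm (y), 6 mm thick, about 50 mm above the bench, tilted 15 degrees (0.26 rad) so that it falls towards its -x edge, where a black lip stands 6 mm above the plate. Origin: centre of the plate's upper face; z is the face's normal, x points up the slope. Grippy enough that the cap stays where it is set
- probe_stand: fixed black stand with the probe standing in it: foot 70 x 70 x 10 mm, block 40 x 40 mm up to 45 mm above the bench, with a 12 mm hole, 34 mm deep, in its top. Origin: centre of the underside
- probe: loose cordless probe, about 50 g, upright in its stand: bare steel pin 8 mm in diameter and 32 mm long whose last 5 mm taper to 4 mm in diameter, then a black shoulder disc 23 mm in diameter and 5 mm thick, then a round red handle 18 mm in diameter and 58 mm long (37 to 95 mm above the origin). Origin: the pin's tip, on its axis; z up along the handle. It lifts straight up out of the stand
- probe_shoulder (a point): on the probe's axis, at the underside of the shoulder disc, 32 mm above the tip; it lies on the jack's top face when the probe is fully home
- objective: bystander: steel microscope objective, 32 mm in diameter, 43 mm tall, loose; origin under its centre
- micrometer: bystander: steel micrometer head lying down, 110 mm long, 18 mm thick, loose; origin under its thimble
- dish: bystander: shallow glass dish 100 mm across, 16 mm high, loose; origin under its centre
- wafer_box: bystander: flat black box 130 x 130 x 28 mm, loose; origin under its centre
- solvent: bystander: white bottle with red cap, 64 mm in diameter, 150 mm tall, loose; origin under its centre
- driver: bystander: screwdriver with orange handle lying down, 160 mm long, loose; origin under its middle
- jar: bystander: amber jar with black lid, 60 mm in diameter and 60 mm tall, loose; origin under its centre
There are look-alikes about, which are no part of the job. Leave any pink look-alike of the cap_rest alone.

How it is judged:
By the outcome, as a careful person would: the job done as asked, in the order asked, and still so for the second after the job is handed in, with the robot touching nothing.
It also fails if it takes over 58 s, if anything falls off the work surface, if the arm or the gripper's body presses on something with over 40 N, if the wrist force passes 120 N, or if a joint passes its speed limit or range.

## Working session

There is one attempt and no reset: what is moved stays moved. The work goes in short steps, Python scripts to look and compute and a tool call to move; the robot and the scene stay as the last step left them, time stands still between calls to the robot, and variables do not carry over. Pictures are saved under pics/ and viewed, at most 10 in all, crops included, and the job is handed in when it is done.

Besides the shell and the picture viewer there is one more tool, called after "Emit:" as name(argument=value, ...) on one line, values as JSON. play_rows: Moves the arm, as the interface text tells. Its arguments: {"type":"object","properties":{"moves":{"type":"array"},"squeeze":{"type":"number"}},"required":["moves"]}

```bash
mkdir -p pics; ls; cat > h.py <<'E'
import numpy as np, cv2
from scipy.spatial.transform import Rotation as R
from station import r
def cam(n):
    i=r.camera_info(n); Rm=R.from_rotvec(i['rvec']).as_matrix(); return i,Rm,-Rm.T@np.array(i['tvec'])
def ray(n,uv,ci=None):
    i,Rm,c=ci or cam(n); d=np.array([(uv[0]-i['cx'])/i['fx'],(uv[1]-i['cy'])/i['fy']]); s=d.copy()
    for _ in range(30): s=d/(1+i['k1']*(s@s))
    v=Rm.T@np.r_[s,1]; return c,v/np.linalg.norm(v)
def atz(n,uv,z,ci=None):
    c,v=ray(n,uv,ci); return c+v*(z-c[2])/v[2]
def proj(n,P,ci=None):
    i,Rm,c=ci or cam(n); p=Rm@(np.array(P)-c); s=p[:2]/p[2]; s=s*(1+i['k1']*(s@s))
    return np.array([s[0]*i['fx']+i['cx'],s[1]*i['fy']+i['cy']])
def tri(obs):
    A=np.zeros((3,3));b=np.zeros(3)
    for n,uv,*k in obs:
        c,v=ray(n,uv,*k); M=np.eye(3)-np.outer(v,v); A+=M;b+=M@c
    return np.linalg.solve(A,b)
def state():
    s=r.observe(); print('t',round(s['time'],2),'p',np.round(s['tcp_pos'],4),'q',np.round(s['orientation'],4),'F',np.round(s['contact_force'],1),'w',s['gripper_width'],'g',s['grasp_force']); return s
def go(target,Rt=None):
    "remaining shift in tool units, turn in tool axes"
    s=r.observe(); Rc=R.from_quat(s['orientation']); d=Rc.inv().apply(np.array(target)-s['tcp_pos'])/0.04
    print('shift',np.round(d,3), 'turn',np.round((Rc.inv()*Rt).as_rotvec(),4) if Rt is not None else '')
def save(n,f,img,box=None,k=1):
    if box: img=img[box[1]:box[3],box[0]:box[2]]
    if k!=1: img=cv2.resize(img,None,fx=k,fy=k,interpolation=cv2.INTER_CUBIC)
    cv2.imwrite('pics/'+f,img[:,:,::-1])
E
python3 - <<'E'
from h import *
state()
for n in ['scene','side']:
    im=r.capture(n); save(n,n+'0.png',im); i,Rm,c=cam(n); print(n,np.round(c,3),{k:i[k] for k in('fx','cx','cy','k1')})
    for t in ['test_jack','test_jack_mouth','ground_jack','cap','cap_rest','rest_plate','probe_stand','probe','probe_shoulder']:
        print(t,[(np.round(d['centre'],1).tolist(),round(d['confidence'],2)) for d in r.tip_of(t,n)[:4]])
E
```

```text
pics
t 0.0 p [ 0.2397 -0.5769  0.2914] q [ 9.807e-01  1.956e-01 -2.000e-04 -7.000e-04] F [ 0.5 -0.5  0.3] w 0.08704526435396118 g 0.0
scene [1.092 0.518 0.775] {'fx': 433.7966899174281, 'cx': 274.33371574076267, 'cy': 211.68844315556422, 'k1': -0.12588938185060947}
test_jack [([232.5, 213.8], 0.57), ([302.6, 323.9], 0.25)]
test_jack_mouth [([229.7, 191.7], 0.96)]
ground_jack [([304.0, 245.9], 0.85)]
cap [([231.6, 200.2], 0.59), ([226.6, 280.7], 0.5)]
cap_rest [([224.1, 144.1], 0.7), ([222.3, 173.6], 0.68), ([159.9, 183.0], 0.63)]
rest_plate [([218.3, 126.1], 0.78), ([220.9, 161.4], 0.68), ([151.5, 169.3], 0.56)]
probe_stand [([398.4, 277.1], 0.69), ([140.2, 222.5], 0.29)]
probe [([399.0, 273.8], 0.74), ([228.9, 197.3], 0.41)]
probe_shoulder [([401.6, 265.1], 0.78)]
side [0.318 0.753 0.835] {'fx': 462.61325868423387, 'cx': 274.8871775993395, 'cy': 214.14819297047902, 'k1': -0.016448464947061973}
test_jack [([281.1, 210.8], 0.66), ([206.3, 228.9], 0.46)]
test_jack_mouth [([280.0, 185.4], 0.65)]
ground_jack [([279.6, 270.5], 0.68)]
cap [([277.3, 190.8], 0.61), ([337.4, 231.0], 0.23)]
cap_rest [([374.6, 165.2], 0.95), ([324.5, 180.3], 0.72), ([289.9, 149.4], 0.57)]
rest_plate [([328.4, 172.1], 0.98), ([370.5, 151.9], 0.65), ([291.0, 135.8], 0.61)]
probe_stand [([274.3, 358.8], 0.68)]
probe [([276.1, 351.7], 0.53)]
probe_shoulder [([274.3, 345.3], 0.58)]
```

```bash
python3 -c "
import cv2,numpy as np
a=cv2.imread('pics/scene0.png');print(a.shape)"
```

```text
(420, 560, 3)
```

View pics/scene0.png

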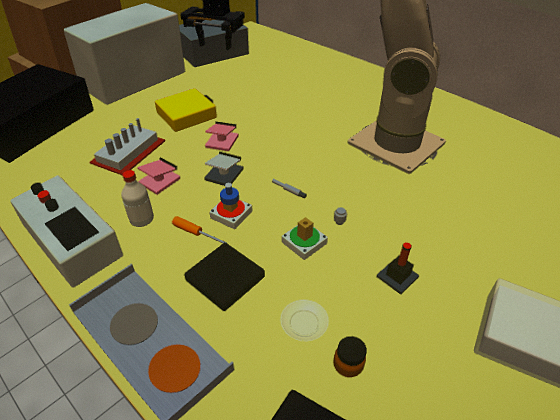

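View pics/side0.png

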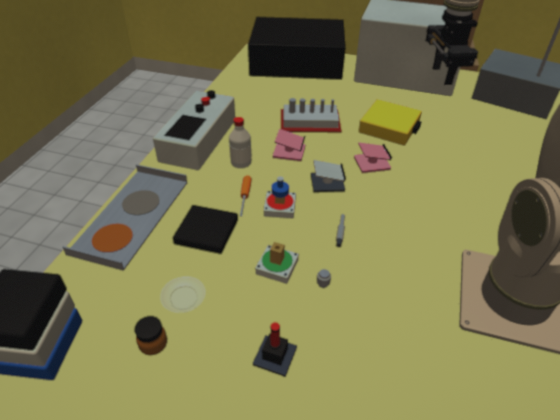

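The scene view shows the grey rest at (222,167), with pink look-alikes at (222,135) and (158,175). The capped red jack is at (231,205), the green jack at (304,238) and the probe at (400,265). In the side view the grey rest is at (327,175), the red jack at (280,200) and the probe at (275,345). The grey aluminium rest fits the description and the pink ones don't. I'll confirm that in one crop and triangulate.

```bash
python3 - <<'E'
from h import *
T=lambda a,b:print(np.round(tri([('scene',a),('side',b)]),4))
print('jack,mouth,green,cap,rest,plate,stand,probe,shoulder')
for a,b in [((232.5,213.8),(281.1,210.8)),((229.7,191.7),(280,185.4)),((304,245.9),(279.6,270.5)),((231.6,200.2),(277.3,190.8)),((222.3,173.6),(324.5,180.3)),((220.9,161.4),(328.4,172.1)),((398.4,277.1),(274.3,358.8)),((399,273.8),(276.1,351.7)),((401.6,265.1),(274.3,345.3))]: T(a,b)
a=r.capture('scene');b=r.capture('side')
A=cv2.resize(a[140:240,190:270],None,fx=5,fy=5,interpolation=2);B=cv2.resize(b[140:240,270:350],None,fx=5,fy=5,interpolation=2)
save('','crop.png',np.hstack([A,B]))
E
```

```text
jack,mouth,green,cap,rest,plate,stand,probe,shoulder
[ 0.5814 -0.1321 -0.0071]
[ 0.5862 -0.1304  0.0773]
[ 0.5258  0.0654 -0.019 ]
[ 0.5914 -0.1207  0.062 ]
[ 0.4969 -0.271   0.0077]
[ 0.4887 -0.2804  0.0372]
[ 0.4634  0.2973 -0.002 ]
[0.463  0.2931 0.0115]
[0.4648 0.2954 0.042 ]
```

View pics/crop.png

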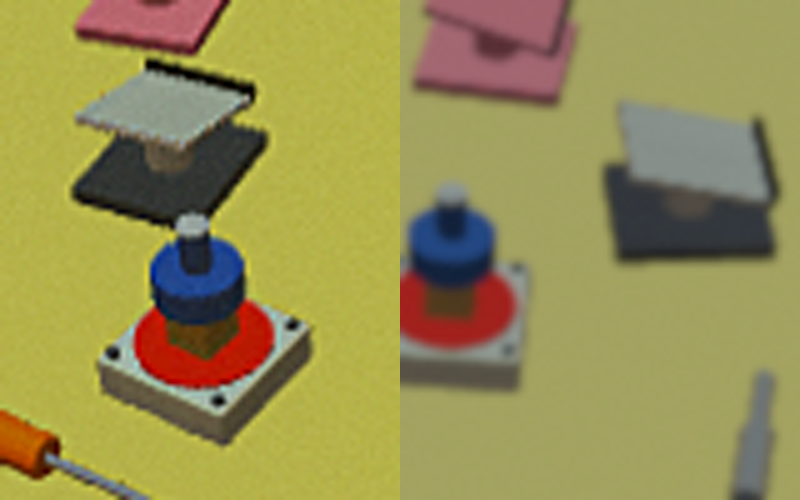

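The crop confirms it: the grey plate on the dark foot is the rest, with its black lip (the low side) towards the robot. The red-ringed jack with the blue cap is beside it. Next I fit the plate and jack yaw and check where the bystanders and the wrist camera are.

```bash
python3 - <<'E'
from h import *
from scipy.optimize import least_squares as LS
C={n:cam(n) for n in('scene','side')}
def fit(model,x0,obs):
    f=lambda x:np.concatenate([proj(n,model(x,p),C[n])-uv for n,p,uv in obs])
    s=LS(f,x0); print(np.round(s.x,4),'rms',round(np.sqrt(np.mean(s.fun**2)),2)); return s.x
t=np.radians(15)
def plate(x,p):
    return np.array(x[:3])+(R.from_euler('z',x[3])*R.from_euler('y',-t)).apply(p)
s=lambda u,v:(190+u/5,140+v/5)
d=lambda u,v:(270+(u-400)/5,140+v/5)
# scene from +x,+y looking back: image right = +y?
o=[('scene',(.04,-.035,0),s(78,118)),('scene',(.04,.035,0),s(180,143)),('scene',(-.04,-.035,.006),s(148,63)),('scene',(-.04,.035,.006),s(255,88)),
('side',(.04,-.035,0),d(620,103)),('side',(.04,.035,0),d(632,175)),('side',(-.04,-.035,.006),d(759,120)),('side',(-.04,.035,.006),d(776,196))]
fit(plate,[.489,-.28,.05,0],o)
jk=lambda x,p:np.array([x[0],x[1],0])+R.from_euler('z',x[2]).apply(p)
fit(jk,[.586,-.13,.0],[('scene',(.04,-.04,.025),s(100,362)),('scene',(.04,.04,.025),s(226,430)),('scene',(-.04,.04,.025),s(312,330)),('side',(-.04,.04,.025),d(520,362)),('side',(-.04,-.04,.025),d(530,262))])
print('knob top',np.round(tri([('scene',s(192,224)),('side',d(452,190))]),4))
i,Rm,c=cam('wrist'); st=state(); Rt=R.from_quat(st['orientation'])
print('cam in tool',np.round(Rt.inv().apply(c-st['tcp_pos']),4)); print('cam axes in tool (cols)',np.round(Rt.inv().as_matrix()@Rm.T,3))
print('solvent',atz('scene',(140,220),0),'driver',atz('scene',(187,226),.01),'micrometer',atz('scene',(288,187),.01),'objective',atz('scene',(341,220),0),'pink',atz('scene',(224,144),0),atz('scene',(160,183),0))
go((.55,-.13,.26),R.from_quat([1,0,0,0]))
E
```

```text
[ 0.4872 -0.274   0.0438  0.3377] rms 0.5
[ 0.5885 -0.1258  0.2138] rms 1.2
knob top [ 0.5863 -0.1329  0.0989]
t 1.1 p [ 0.2399 -0.5772  0.2923] q [0.9807 0.1957 0.     0.    ] F [-1.   0.2  0.7] w 0.08687785507795417 g 0.0
cam in tool [ 0.0681  0.0005 -0.0923]
cam axes in tool (cols) [[-0.    -0.968 -0.25 ]
 [ 1.     0.    -0.001]
 [ 0.001 -0.25   0.968]]
solvent [ 7.66635410e-01 -2.87035499e-01 -1.11022302e-16] driver [ 0.69958165 -0.17133509  0.01      ] micrometer [ 0.41421526 -0.09104322  0.01      ] objective [0.40785296 0.08798565 0.        ] pink [ 0.38947872 -0.38737657  0.        ] [ 0.64224418 -0.37431306  0.        ]
shift [11.45  -7.348  0.806] turn [ 1.000e-04 -0.000e+00  3.939e-01]
```

Emit:
play_rows(moves=[[0, 0, 0, 0.94, -0.535, 0.06, 87], [0, 0, 0, 0.94, -0.535, 0.06, 87], [0, 0, 0, 0.94, -0.535, 0.06, 87], [0, 0, 0, 0.94, -0.535, 0.06, 87], [0, 0, 0, 0.94, -0.535, 0.06, 87]])

```text
time: 1.6
tcp_pos: [0.3732, -0.4047, 0.2804]
orientation: [0.981, 0.196, 0.0, 0.0]
contact_force: [1.9, -0.5, -0.2]
gripper_width: 0.0873
grasp_force: 0.0
```

Emit:
play_rows(moves=[[0, 0, 0, 0.94, -0.535, 0.06, 60], [0, 0, 0, 0.94, -0.535, 0.06, 60], [0, 0, 0, 0.94, -0.535, 0.06, 60], [0, 0, 0, 0.94, -0.535, 0.06, 60], [0, 0, 0, 0.94, -0.535, 0.06, 60]])

```text
time: 2.1
tcp_pos: [0.5058, -0.2338, 0.2684]
orientation: [0.981, 0.196, 0.0, 0.0]
contact_force: [-0.6, -0.7, 0.3]
gripper_width: 0.0616
grasp_force: 0.0
```

Emit:
play_rows(moves=[[0, 0, 0, 0.94, -0.535, 0.06, 50], [0, 0, 0, 0.94, -0.535, 0.06, 50], [0, 0, 0, 0.94, -0.535, 0.06, 50], [0, 0, 0.055, 0, 0, 0, 50], [0, 0, 0, 0, 0, 0, 50]])

```text
time: 2.6
tcp_pos: [0.5849, -0.1315, 0.2608]
orientation: [0.986, 0.169, -0.0, -0.0]
contact_force: [-0.3, -0.2, -0.1]
gripper_width: 0.05
grasp_force: 0.0
```

```bash
python3 - <<'E'
from h import *
s=state(); im=r.capture('wrist'); C=cam('wrist'); save('','w1.png',im)
for t in ['cap','test_jack','test_jack_mouth','rest_plate','cap_rest']: 
  for d in r.tip_of(t,'wrist')[:3]+r.boxes_of(t,'wrist')[:1]:
    z={'cap':.056,'test_jack':0,'test_jack_mouth':.07,'rest_plate':.05,'cap_rest':0}[t]; print(t,np.round(d['centre'],1),round(d['confidence'],2),np.round(atz('wrist',d['centre'],z,C),4))
E
```

```text
t 2.6 p [ 0.5849 -0.1315  0.2608] q [ 9.856e-01  1.693e-01 -1.000e-04 -2.000e-04] F [-0.3 -0.2 -0.1] w 0.050034502732732446 g 0.0
cap [277.6 200.5] 0.81 [ 0.5849 -0.1332  0.056 ]
cap [276.9 200.9] 0.79 [ 0.5843 -0.1327  0.056 ]
test_jack [277.6 186.3] 0.87 [ 0.5884 -0.132   0.    ]
test_jack_mouth [277. 171.] 0.62 [ 0.6133 -0.1226  0.07  ]
rest_plate [516.5 235.6] 0.91 [ 0.6324 -0.3843  0.05  ]
rest_plate [516.3 222. ] 0.77 [ 0.6455 -0.3762  0.05  ]
cap_rest [488.2 219.1] 0.69 [ 0.6359 -0.3832  0.    ]
cap_rest [504.6 217. ] 0.9 [ 0.6453 -0.4021  0.    ]
```

View pics/w1.png

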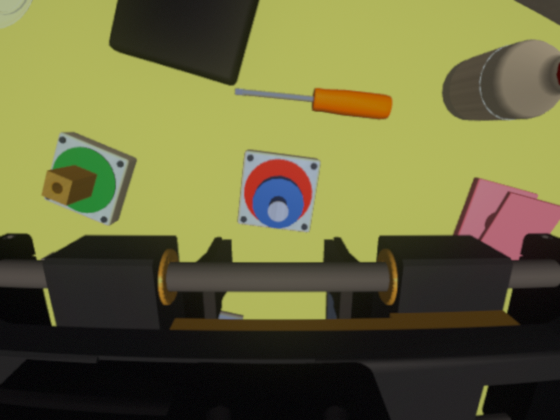

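The wrist view shows the cap centred at (278,203) with its knob top at (279,210), over the red disc at (277,195). The pink rest is at (510,220) and the grey one is out of view. I'll measure the knob and the base corners precisely.

```bash
python3 - <<'E'
from h import *
C=cam('wrist'); im=cv2.imread('pics/w1.png')
sub=im[195:228,262:296]; g=sub.min(2); m=(g>110).astype('uint8'); n,l,st,ce=cv2.connectedComponentsWithStats(m); k=1+st[1:,4].argmax(); uv=ce[k]+[262,195]; print('knob',uv,st[k],atz('wrist',uv,.101,C))
b,gg,rr=[im[150:235,235:325,i].astype(int) for i in range(3)]
m=((b>80)&(rr<60)).astype('uint8'); p=cv2.findNonZero(m); c,rad=cv2.minEnclosingCircle(p); print('cap disc',np.array(c)+[235,150],rad)
for z in (.075,): print(atz('wrist',np.array(c)+[235,150],z,C))
for uv in [(247,151),(320,158),(312,231),(239,225)]: print(np.round(atz('wrist',uv,.025,C),4))
go((.586,-.1315,.148))
E
```

```text
knob [277.55835962 211.07570978] [  6   7  20  20 317] [ 0.58618417 -0.13275167  0.101     ]
cap disc [277.63612747 201.73036575] 25.001583099365234
[ 0.58796961 -0.13219293  0.075     ]
[ 0.6169 -0.0887  0.025 ]
[ 0.6351 -0.1618  0.025 ]
[ 0.5586 -0.1822  0.025 ]
[ 0.5387 -0.1051  0.025 ]
shift [ 0.05  -0.022  2.828] turn
```

Emit:
play_rows(moves=[[0, 0, 0, 0.04, 0.05, 0.9, 50], [0, 0, 0, 0, 0, 0.9, 45], [0, 0, 0, 0, 0, 0.7, 45], [0, 0, 0, 0, 0, 0.33, 45], [0, 0, 0, 0, 0, 0, 45]], squeeze=15)

```text
time: 3.65
tcp_pos: [0.5859, -0.1339, 0.1464]
orientation: [0.986, 0.169, -0.001, -0.001]
contact_force: [-1.2, -0.4, -0.5]
gripper_width: 0.0455
grasp_force: 0.0
```

Emit:
play_rows(moves=[[0, 0, 0, 0, 0, 0, 10], [0, 0, 0, 0, 0, 0, 10], [0, 0, 0, 0, 0, 0, 10], [0, 0, 0, 0, 0, 0, 10], [0, 0, 0, 0, 0, 0, 10]], squeeze=15)

```text
time: 4.15
tcp_pos: [0.5869, -0.134, 0.1484]
orientation: [0.986, 0.169, 0.0, 0.0]
contact_force: [-0.4, 0.8, 4.0]
gripper_width: 0.0155
grasp_force: 15.0
```

Emit:
play_rows(moves=[[0, 0, 0, 0, 0, -0.3, 10], [0, 0, 0, 0, 0, -0.7, 10], [0, 0, 0, 0, 0, -0.9, 10], [0, 0, 0, 0, 0, -0.8, 10], [0, 0, 0, 0, 0, 0, 10]])

```text
time: 4.65
tcp_pos: [0.5885, -0.1342, 0.2618]
orientation: [0.986, 0.169, 0.004, 0.002]
contact_force: [0.6, -0.5, 1.0]
gripper_width: 0.0156
grasp_force: 15.0
```

```bash
cat >> h.py <<'E'
YAW=0.3377
def Rplate(yaw=YAW): return R.from_euler('z',yaw)*R.from_euler('y',-np.radians(15))
def Rtool(yaw=YAW): return Rplate(yaw)*R.from_quat([1,0,0,0])
E
python3 - <<'E'
from h import *
state(); n=Rplate().apply([0,0,1]); print(n)
P=np.array([.487,-.274,.05])+n*(.0924+.07)
print(P); go(P,Rtool())
E
```

```text
t 4.65 p [ 0.5885 -0.1342  0.2618] q [0.9857 0.1686 0.0038 0.0017] F [ 0.6 -0.5  1. ] w 0.015591768344884908 g 14.999753690790385
[-0.24420074 -0.08575138  0.96592583]
[ 0.4473418  -0.28792602  0.20686635]
shift [-4.616  2.446  1.354] turn [0.0044 0.2548 0.0017]
```

Emit:
play_rows(moves=[[0, 0, 0, -0.92, 0.49, 0.2, 10], [0, 0, 0, -0.92, 0.49, 0.3, 10], [0, 0, 0, -0.92, 0.49, 0.3, 10], [0, 0, 0, -0.92, 0.49, 0.3, 10], [0, 0, 0, -0.92, 0.49, 0.25, 10]])

```text
time: 5.15
tcp_pos: [0.4441, -0.2886, 0.2014]
orientation: [0.986, 0.169, -0.0, 0.0]
contact_force: [-0.1, -1.2, 0.0]
gripper_width: 0.0155
grasp_force: 15.0
```

Emit:
play_rows(moves=[[0, 0.09, 0, 0, 0, 0, 10], [0, 0.09, 0, 0, 0, 0, 10], [0, 0.08, 0, 0, 0, 0, 10], [0, 0, 0, 0, 0, 0, 10], [0, 0, 0, 0, 0, 0, 10]])

```text
time: 5.65
tcp_pos: [0.4454, -0.2877, 0.202]
orientation: [0.978, 0.167, 0.127, -0.022]
contact_force: [0.5, 0.8, -0.4]
gripper_width: 0.0158
grasp_force: 15.0
```

```bash
python3 - <<'E'
from h import *
state(); 
im=r.capture('wrist'); a=r.capture('scene');b=r.capture('side')
save('','w2.png',im)
A=cv2.resize(a[125:225,180:260],None,fx=5,fy=5,interpolation=2);B=cv2.resize(b[110:210,280:360],None,fx=5,fy=5,interpolation=2)
save('','crop2.png',np.hstack([A,B]))
E
```

```text
t 5.65 p [ 0.4454 -0.2877  0.202 ] q [ 0.9776  0.1669  0.1267 -0.0217] F [ 0.5  0.8 -0.4] w 0.01579260262806349 g 14.999828289728612
```

View pics/w2.png

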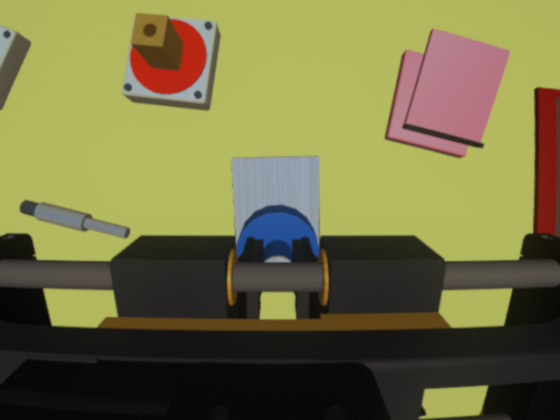

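View pics/crop2.png

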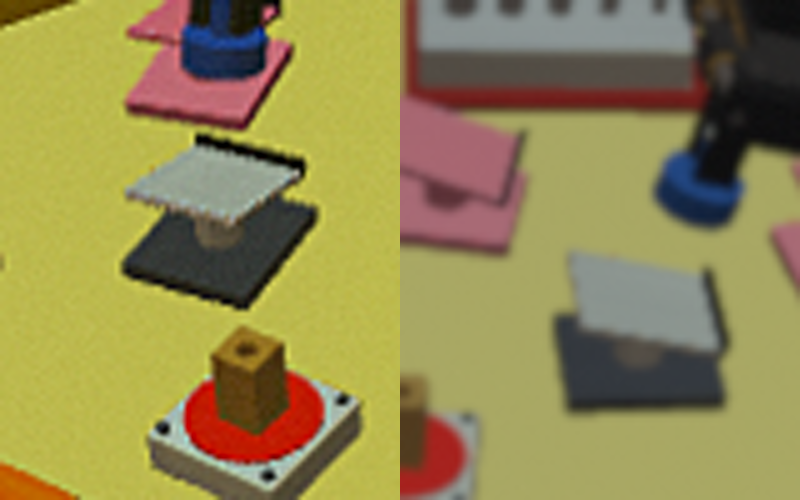

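The wrist view shows the plate's upper edge from (232,157) to (320,157), square to the tool, with the cap at (278,235) held level. The jack mouth is at (150,30). The crops show the grey plate free and the cap above it, clear of everything. I'll refine the plate pose from all three views.

```bash
python3 - <<'E'
from h import *
from scipy.optimize import least_squares as LS
C={n:cam(n) for n in('scene','side','wrist')}
s=lambda u,v:(180+u/5,125+v/5)
d=lambda u,v:(280+(u-400)/5,110+v/5)
o=[('scene',(.04,-.035,0),s(127,190)),('scene',(.04,.035,0),s(231,218)),('scene',(-.04,-.035,.006),s(196,135)),('scene',(-.04,.035,.006),s(304,162)),
('side',(.04,-.035,0),d(569,252)),('side',(.04,.035,0),d(581,328)),('side',(-.04,-.035,.006),d(709,270)),('side',(-.04,.035,.006),d(727,347)),
('wrist',(.04,.035,0),(232,157.5)),('wrist',(.04,-.035,0),(319.5,156.5))]
def plate(x,p): return np.array(x[:3])+Rplate(x[3]).apply(p)
for obs in (o,o[8:],o[:8]):
    w=lambda x:np.r_[np.concatenate([proj(n,plate(x,p),C[n])-uv for n,p,uv in obs]),(x[2]-.05)/.003,(x[3]-.33)/.03]
    q=LS(w,[.487,-.274,.05,.338]); print(np.round(q.x,4),np.round(q.fun,1))
    x=q.x
    n=Rplate(x[3]).apply([0,0,1]); go(x[:3]+n*.0924,Rtool(x[3]))
# cap centre check in tool: blue cap lower rim
E
```

```text
[ 0.4898 -0.2705  0.0476  0.3427] [-0.7 -0.4  0.7  0.2  0.2 -0.3 -0.1  0.1 -0.7 -0.5 -0.7 -0.3 -1.5 -0.3
 -1.6 -0.4 -0.5  0.2  0.1  1.  -0.8  0.4]
shift [ 0.128 -0.027  1.719] turn [ 0.0006  0.0029 -0.0022]
[ 0.4902 -0.2707  0.0485  0.3467] [-0.5 -0.2  0.5  0.2 -0.5  0.6]
shift [ 0.141 -0.017  1.7  ] turn [ 0.0017  0.0029 -0.0061]
[ 0.4876 -0.2723  0.046   0.3377] [-0.4 -0.7  0.8  0.   0.5 -0.4  0.1 -0.1  0.2 -0.3  0.1 -0.2 -0.6 -0.1
 -0.8 -0.1 -1.3  0.3]
shift [ 0.054 -0.004  1.739] turn [-0.0007  0.0029  0.0027]
```

Emit:
play_rows(moves=[[0, 0, 0, 0.12, -0.02, 0.4, 10], [0, 0, 0, 0, 0, 0.6, 10], [0, 0, 0, 0, 0, 0.4, 10], [0, 0, 0, 0, 0, 0.15, 10], [0, 0, 0, 0, 0, 0, 10]])

```text
time: 6.3
tcp_pos: [0.4651, -0.2794, 0.1426]
orientation: [0.977, 0.168, 0.127, -0.023]
contact_force: [-0.0, -0.5, -0.6]
gripper_width: 0.0157
grasp_force: 15.0
```

Emit:
play_rows(moves=[[0, 0, 0, 0, 0, 0.04, 10], [0, 0, 0, 0, 0, 0, 10], [0, 0, 0, 0, 0, 0, 10]])

```text
time: 6.6
tcp_pos: [0.4654, -0.2803, 0.1423]
orientation: [0.977, 0.167, 0.128, -0.021]
contact_force: [-0.5, 0.3, 0.3]
gripper_width: 0.0158
grasp_force: 15.0
```

Emit:
play_rows(moves=[[0, 0, 0, 0, 0, 0.05, 10], [0, 0, 0, 0, 0, 0.03, 10], [0, 0, 0, 0, 0, 0, 10]])

```text
time: 6.9
tcp_pos: [0.466, -0.28, 0.1391]
orientation: [0.977, 0.167, 0.128, -0.021]
contact_force: [-2.3, 0.5, 6.0]
gripper_width: 0.0154
grasp_force: 15.0
```

Emit:
play_rows(moves=[[0, 0, 0, 0, 0, 0.03, 10], [0, 0, 0, 0, 0, 0, 10]])

```text
time: 7.1
tcp_pos: [0.4663, -0.28, 0.1386]
orientation: [0.977, 0.167, 0.128, -0.021]
contact_force: [-8.6, 1.8, 15.3]
gripper_width: 0.0156
grasp_force: 15.0
```

Emit:
play_rows(moves=[[0, 0, 0, 0, 0, -0.025, 10], [0, 0, 0, 0, 0, 0, 22], [0, 0, 0, 0, 0, 0, 34], [0, 0, 0, 0, 0, 0, 40], [0, 0, 0, 0, 0, 0, 40]])

```text
time: 7.6
tcp_pos: [0.466, -0.2796, 0.1382]
orientation: [0.977, 0.167, 0.128, -0.022]
contact_force: [0.1, -0.1, -0.0]
gripper_width: 0.0368
grasp_force: 0.0
```

Emit:
play_rows(moves=[[0, 0, 0, 0, 0, -0.3, 40], [0, 0, 0, 0, 0, -0.8, 40], [0, 0, 0, 0, 0, -1, 40], [0, 0, 0, 0, 0, -1, 40], [0, 0, 0, 0, 0, 0, 40]])

```text
time: 8.1
tcp_pos: [0.4367, -0.2923, 0.2646]
orientation: [0.977, 0.167, 0.131, -0.018]
contact_force: [0.8, -0.2, 0.5]
gripper_width: 0.0399
grasp_force: 0.0
```

```bash
python3 - <<'E'
from h import *
state(); 
im=r.capture('wrist'); C=cam('wrist'); a=r.capture('scene');b=r.capture('side')
A=cv2.resize(a[125:225,180:260],None,fx=4,fy=4,interpolation=2);B=cv2.resize(b[130:230,270:350],None,fx=4,fy=4,interpolation=2)
v=cv2.resize(im,(400,300)); out=np.zeros((600,720,3),'uint8'); out[:400,:320]=A; out[:400,320:640]=B; 
save('','crop3.png',out[:400,:640]); save('','w3.png',im)
m=r.tip_of('test_jack_mouth','wrist')[:2]; print([(d['centre'],d['confidence'],atz('wrist',d['centre'],.07,C)) for d in m])
for t in('scene','side'):print(t,[(d['centre'],d['confidence']) for d in r.tip_of('test_jack_mouth',t)[:2]])
go((.463,.294,.30),R.from_euler('z',.35)*R.from_quat([1,0,0,0]))
E
```

```text
t 8.1 p [ 0.4367 -0.2923  0.2646] q [ 0.9771  0.1667  0.1306 -0.0181] F [ 0.8 -0.2  0.5] w 0.039893861527656296 g 0.0
[([169.9, 54.3], 0.6, array([ 0.58675209, -0.12938714,  0.07      ])), ([103.2, 212.5], 0.5, array([ 0.42102308, -0.12076449,  0.07      ]))]
scene [([227.1, 191.0], 0.74)]
side [([280.1, 188.0], 0.63)]
shift [  5.586 -13.535   0.394] turn [-0.0004 -0.2591 -0.0109]
```

View pics/crop3.png

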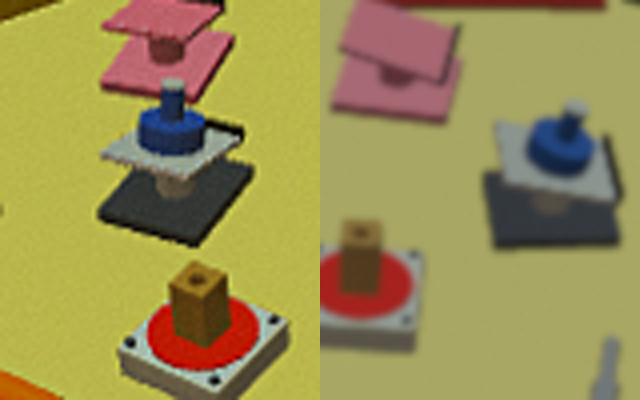

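The cap stands flat in the middle of the grey plate with its knob up, and the post is bare. Next I level the tool and measure the mouth from above the jack on the way to the probe.

Emit:
play_rows(moves=[[0, -0.13, 0, 0, 0, 0, 60], [0, -0.13, 0, 0, 0, 0, 60], [0, 0, 0, 0.97, -0.5, 0, 60], [0, 0, 0, 0.97, -0.5, 0, 60], [0, 0, 0, 0.97, -0.5, 0, 60]])

```text
time: 8.9
tcp_pos: [0.5267, -0.1933, 0.2571]
orientation: [0.986, 0.169, -0.001, -0.001]
contact_force: [1.0, 0.3, 0.5]
gripper_width: 0.0594
grasp_force: 0.0
```

Emit:
play_rows(moves=[[0, 0, 0, 0.97, -0.5, 0, 60], [0, 0, 0, 0.97, -0.5, 0, 60], [0, 0, 0, 0, 0, 0, 60], [0, 0, 0, 0, 0, 0, 60]])

```text
time: 9.3
tcp_pos: [0.5859, -0.13, 0.2568]
orientation: [0.985, 0.17, -0.001, -0.001]
contact_force: [-0.1, -1.0, -0.3]
gripper_width: 0.0602
grasp_force: 0.0
```

```bash
python3 - <<'E'
from h import *
state(); im=r.capture('wrist'); C=cam('wrist'); save('','w4.png',im)
m=r.tip_of('test_jack_mouth','wrist')[:2]; print([(d['centre'],d['confidence'],atz('wrist',d['centre'],.07,C)) for d in m])
p=proj('wrist',(.587,-.133,.07),C); print(p)
u,v=int(p[0])-40,int(p[1])-40; c=im[v:v+80,u:u+80]; save('','c4.png',cv2.resize(c,None,fx=7,fy=7,interpolation=2)); print(u,v)
E
```

```text
t 9.3 p [ 0.5859 -0.13    0.2568] q [ 9.855e-01  1.699e-01 -9.000e-04 -7.000e-04] F [-0.1 -1.  -0.3] w 0.060222072322871995 g 0.0
[([279.8, 203.4], 0.62, array([ 0.58755349, -0.13314058,  0.07      ]))]
[279.44920889 203.91039012]
239 163
```

View pics/c4.png

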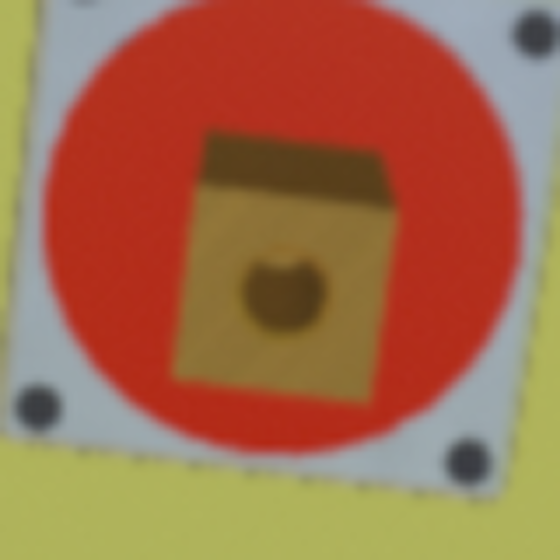

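The crop shows the hole centre at about (285,293), which is (279.6,205) in the full picture. That puts the mouth near (0.587,-0.133). Now to the probe.

Emit:
play_rows(moves=[[0, 0, 0, 0.06, -1, 0, 60], [0, 0, 0, 0.06, -1, 0, 60], [0, 0, 0, 0.06, -1, 0, 60], [0, 0, 0, 0.06, -1, 0, 60], [0, 0, 0, 0.06, -1, 0, 60]])

```text
time: 9.9
tcp_pos: [0.5297, 0.061, 0.2582]
orientation: [0.986, 0.167, 0.0, 0.0]
contact_force: [0.4, 0.0, 1.2]
gripper_width: 0.0599
grasp_force: 0.0
```

Emit:
play_rows(moves=[[0, 0, 0, 0.06, -1, 0, 60], [0, 0, 0, 0.06, -1, 0, 60], [0, 0, 0, 0.06, -1, 0, 60], [0, 0, 0, 0.06, -1, 0, 60], [0, 0, 0, 0.06, -1, 0, 60]])

```text
time: 10.4
tcp_pos: [0.4752, 0.2536, 0.2582]
orientation: [0.986, 0.167, 0.0, 0.001]
contact_force: [-0.3, -0.5, 0.0]
gripper_width: 0.0599
grasp_force: 0.0
```

Emit:
play_rows(moves=[[0, 0, 0, 0.05, -1, 0, 60], [0, 0, 0, 0, 0, 0, 60], [0, 0, 0, 0, 0, 0, 60]])

```text
time: 10.7
tcp_pos: [0.464, 0.2916, 0.2579]
orientation: [0.986, 0.169, -0.0, 0.0]
contact_force: [-0.1, -0.3, 0.3]
gripper_width: 0.0599
grasp_force: 0.0
```

```bash
python3 - <<'E'
from h import *
s=state(); im=r.capture('wrist'); C=cam('wrist'); save('','w5.png',im)
for t,z in (('probe',.013),('probe_shoulder',.045),('probe_stand',0)):
  print(t,[(np.round(d['centre'],1),round(d['confidence'],2),np.round(atz('wrist',d['centre'],z,C),4)) for d in r.tip_of(t,'wrist')[:2]])
E
```

```text
t 10.7 p [0.464  0.2916 0.2579] q [ 9.857e-01  1.687e-01 -1.000e-04  4.000e-04] F [-0.1 -0.3  0.3] w 0.05993014931403833 g 0.0
probe [(array([277.4, 192.3]), 0.91, array([0.4651, 0.2903, 0.013 ]))]
probe_shoulder [(array([277.4, 196.9]), 0.85, array([0.4668, 0.291 , 0.045 ]))]
probe_stand [(array([277.4, 186.4]), 0.98, array([0.469 , 0.2917, 0.    ]))]
```

View pics/w5.png

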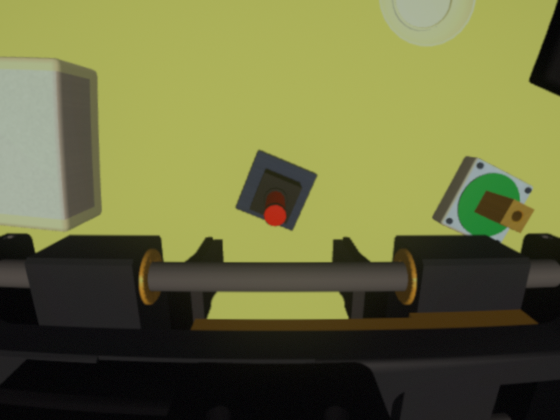

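The probe's red top is at (275,215), its stand at (277,190), and the green jack is at right, out of the way. The white box at left is over 0.1 m off. I'll measure the handle top.

```bash
python3 - <<'E'
from h import *
C=cam('wrist'); im=cv2.imread('pics/w5.png').astype(int)
m=((im[:,:,2]>190)&(im[:,:,1]<70)).astype('uint8'); m[:190]=0;m[235:]=0;m[:,:250]=0;m[:,300:]=0
n,l,st,ce=cv2.connectedComponentsWithStats(m); k=1+st[1:,4].argmax(); print(ce[k],st[k]); P=atz('wrist',ce[k],.108,C); print(P)
s=r.observe(); Rc=R.from_quat(s['orientation'])
print('tool off probe units',Rc.inv().apply(P-s['tcp_pos'])/.04)
# mouth, from pose at time 9.3
Rm=R.from_quat([.9855,.1699,-.0009,-.0007]); p=np.array([.5859,-.13,.2568]); i,Rcam,c=C
toolcam=Rc.inv().apply(c-s['tcp_pos']); Rct=Rc.inv()*R.from_matrix(Rcam.T)
C2=(i,(Rm*Rct).as_matrix().T,p+Rm.apply(toolcam)); M=atz('wrist',(279.4,204.7),.07,C2); print('mouth',M)
E
```

```text
Traceback (most recent call last):
ValueError: attempt to get argmax of an empty sequence
```

```bash
python3 - <<'E'
from h import *
C=cam('wrist'); im=cv2.imread('pics/w5.png').astype(int); print(im[215,275],im[200,275])
m=((im[:,:,2]>130)&(im[:,:,1]<70)).astype('uint8'); m[:190]=0;m[235:]=0;m[:,:250]=0;m[:,300:]=0
n,l,st,ce=cv2.connectedComponentsWithStats(m); k=1+st[1:,4].argmax(); print(ce[k],st[k]); P=atz('wrist',ce[k],.108,C); print(P)
s=r.observe(); Rc=R.from_quat(s['orientation'])
print('tool off probe units',Rc.inv().apply(P-s['tcp_pos'])/.04)
Rm=R.from_quat([.9855,.1699,-.0009,-.0007]); p=np.array([.5859,-.13,.2568]); i,Rcam,c=C
toolcam=Rc.inv().apply(c-s['tcp_pos']); Rct=Rc.inv()*R.from_matrix(Rcam.T)
C2=(i,(Rm*Rct).as_matrix().T,p+Rm.apply(toolcam)); M=atz('wrist',(279.4,204.7),.07,C2); print('mouth',M)
E
```

```text
[ 22  43 176] [13 32 78]
[274.73020528 214.90322581] [264 205  22  20 341]
[0.46547068 0.29245829 0.108     ]
tool off probe units [ 0.03211362 -0.04588433  3.75116476]
mouth [ 0.58689642 -0.13149912  0.07      ]
```

Emit:
play_rows(moves=[[0, 0, 0, 0.03, -0.04, 0.7, 50], [0, 0, 0, 0, 0, 0.9, 50], [0, 0, 0, 0, 0, 0.9, 50], [0, 0, 0, 0, 0, 0.5, 50], [0, 0, 0, 0, 0, 0, 50]], squeeze=20)

```text
time: 11.4
tcp_pos: [0.4638, 0.292, 0.1354]
orientation: [0.986, 0.168, -0.002, 0.001]
contact_force: [0.2, 0.9, 0.8]
gripper_width: 0.0498
grasp_force: 0.0
```

Emit:
play_rows(moves=[[0, 0, 0, 0, 0, 0, 8], [0, 0, 0, 0, 0, 0, 8], [0, 0, 0, 0, 0, 0, 8], [0, 0, 0, 0, 0, 0, 8], [0, 0, 0, 0, 0, 0, 8]], squeeze=20)

```text
time: 11.9
tcp_pos: [0.4648, 0.2942, 0.1387]
orientation: [0.986, 0.169, 0.0, -0.0]
contact_force: [0.5, -0.2, 0.3]
gripper_width: 0.0178
grasp_force: 0.4
```

Emit:
play_rows(moves=[[0, 0, 0, 0, 0, -0.3, 8], [0, 0, 0, 0, 0, -0.6, 8], [0, 0, 0, 0, 0, -0.9, 8], [0, 0, 0, 0, 0, -1, 8], [0, 0, 0, 0, 0, -0.2, 8]], squeeze=25)

```text
time: 12.4
tcp_pos: [0.4656, 0.2956, 0.2637]
orientation: [0.986, 0.169, 0.003, -0.001]
contact_force: [0.9, -0.6, -0.6]
gripper_width: 0.0173
grasp_force: 25.0
```

```bash
python3 - <<'E'
from h import *
s=state(); go((.5868,-.1325,.26),R.from_euler('z',.34)*R.from_quat([1,0,0,0]))
E
```

```text
t 12.4 p [0.4656 0.2956 0.2637] q [ 0.9856  0.1688  0.0033 -0.0011] F [ 0.9 -0.6 -0.6] w 0.0173206279572326 g 25.00007812399417
shift [-0.705 11.1    0.075] turn [-0.001  -0.0069 -0.0007]
```

Emit:
play_rows(moves=[[0, 0, 0, -0.06, 0.7, 0, 8], [0, 0, 0, -0.06, 0.98, 0, 8], [0, 0, 0, -0.06, 0.98, 0, 8], [0, 0, 0, -0.06, 0.98, 0, 8], [0, 0, 0, -0.06, 0.98, 0, 8]])

```text
time: 12.9
tcp_pos: [0.5147, 0.1143, 0.2586]
orientation: [0.986, 0.169, 0.0, 0.0]
contact_force: [0.7, 0.5, -0.5]
gripper_width: 0.0177
grasp_force: 25.0
```

Emit:
play_rows(moves=[[0, 0, 0, -0.06, 0.98, 0, 8], [0, 0, 0, -0.06, 0.98, 0, 8], [0, 0, 0, -0.06, 0.98, 0, 8], [0, 0, 0, -0.06, 0.98, 0, 8], [0, 0, 0, -0.06, 0.98, 0, 8]])

```text
time: 13.4
tcp_pos: [0.5686, -0.0745, 0.2586]
orientation: [0.986, 0.169, 0.0, 0.0]
contact_force: [0.9, -0.3, 0.0]
gripper_width: 0.0174
grasp_force: 25.0
```

Emit:
play_rows(moves=[[0, 0, 0, -0.05, 0.98, 0.4, 8], [0, 0, 0, -0.05, 0.6, 0.4, 8], [0, 0, 0, 0, 0, 0, 8], [0, 0, 0, 0, 0, 0, 8]])

```text
time: 13.8
tcp_pos: [0.5855, -0.1337, 0.226]
orientation: [0.986, 0.168, -0.0, -0.001]
contact_force: [0.1, 1.1, 0.2]
gripper_width: 0.0169
grasp_force: 25.0
```

```bash
python3 - <<'E'
from h import *
for _ in range(1): s=state()
im=r.capture('wrist'); C=cam('wrist'); save('','w6.png',im)
a=r.capture('scene');b=r.capture('side')
for n in('wrist','scene','side'):
  for t in('probe','probe_shoulder','test_jack_mouth'): print(n,t,[(np.round(d['centre'],1).tolist(),round(d['confidence'],2)) for d in r.tip_of(t,n)[:2]])
P=s['tcp_pos']; u=lambda n:[int(v) for v in proj(n,(.587,-.133,.08))]
x,y=u('scene');A=cv2.resize(a[y-40:y+40,x-30:x+30],(360,480),interpolation=2);print(x-30,y-40)
x,y=u('side');B=cv2.resize(b[y-40:y+40,x-30:x+30],(360,480),interpolation=2);print(x-30,y-40)
save('','crop6.png',np.hstack([A,B]))
E
```

```text
t 13.8 p [ 0.5855 -0.1337  0.226 ] q [ 9.857e-01  1.684e-01 -4.000e-04 -5.000e-04] F [0.1 1.1 0.2] w 0.01693338352731988 g 25.00025945249945
wrist probe [([278.7, 226.6], 0.81)]
wrist probe_shoulder [([277.7, 241.6], 0.7)]
wrist test_jack_mouth [([274.1, 211.7], 0.85)]
scene probe [([229.6, 182.0], 0.7), ([301.2, 247.0], 0.22)]
scene probe_shoulder [([225.0, 175.1], 0.68)]
scene test_jack_mouth [([227.1, 193.8], 0.86)]
side probe [([280.6, 179.1], 0.5)]
side probe_shoulder [([243.4, 157.8], 0.54), ([277.9, 169.3], 0.5)]
side test_jack_mouth [([278.9, 183.8], 0.66)]
198 150
249 144
```

View pics/crop6.png

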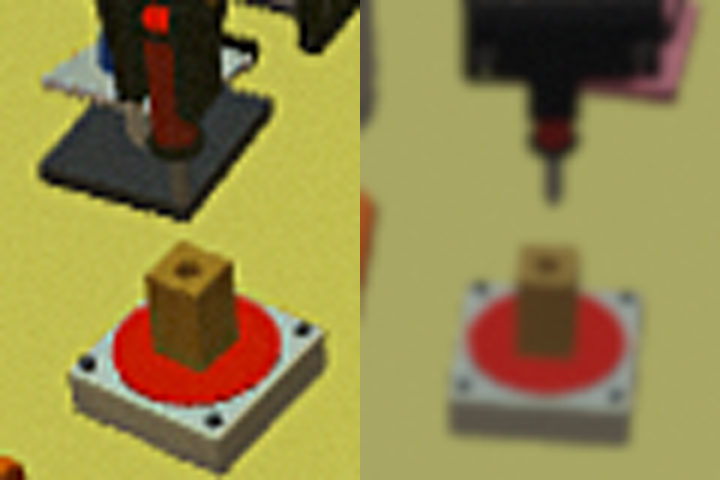

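The crops show the pin about 30 mm above the post. In the scene picture the tip is at (228,184) and the hole at (229,194.5). In the side picture the tip is at (281,177) and the hole at (280,188). I'll compare the two numerically.

```bash
python3 - <<'E'
from h import *
sc=lambda u,v:(198+(u+.5)/6-.5,150+(v+.5)/6-.5); sd=lambda u,v:(249+(u-360+.5)/6-.5,144+(v+.5)/6-.5)
C=cam('wrist'); s=state(); Rc=R.from_quat(s['orientation'])
tip=tri([('scene',sc(181,207)),('side',sd(552,203))]); m=tri([('scene',sc(188,269)),('side',sd(547,264))]); print(tip,m)
m2=(atz('scene',sc(188,269),.07),atz('side',sd(547,264),.07)); print(m2)
t2=(atz('scene',sc(181,207),.102),atz('side',sd(552,203),.102)); print(t2)
T=lambda d:Rc.inv().apply(d)/.04
print('ext diff units',T(m-tip), T(m2[0]-t2[0]),T(m2[1]-t2[1]))
wm=atz('wrist',(274.1,211.7),.07,C); wt=atz('wrist',(278.7,226.6),.102,C); print(wm,wt,T(wm-wt))
print('mouth rel tcp, wrist',T(wm-s['tcp_pos']))
im=cv2.imread('pics/w6.png').astype(int)
# post top edges: brass mask around mouth
b,g,rr=im[...,0],im[...,1],im[...,2]
for v in range(190,250,6): print(v,' '.join('%d,%d,%d'%tuple(im[v,u][::-1]) for u in range(250,306,5)))
E
```

```text
t 14.4 p [ 0.5857 -0.1339  0.2263] q [9.857e-01 1.686e-01 1.000e-04 1.000e-04] F [-0.7  1.5  0.1] w 0.017541833843947967 g 25.000036996789277
[ 0.58635977 -0.13496921  0.09957313] [ 0.58752863 -0.13283794  0.06771936]
(array([ 0.58949595, -0.130055  ,  0.07      ]), array([ 0.58678101, -0.1309773 ,  0.07      ]))
(array([ 0.58874339, -0.13151013,  0.102     ]), array([ 0.58557657, -0.1332995 ,  0.102     ]))
ext diff units [ 0.0451719  -0.04070914  0.79634104] [ 0.02973706 -0.02822701  0.79999768] [ 0.04759696 -0.04491622  0.79999633]
[ 0.58708247 -0.13087163  0.07      ] [ 0.58589097 -0.13513694  0.102     ] [ 0.063439   -0.09083917  0.79998849]
mouth rel tcp, wrist [ 0.05641043 -0.0615222   3.90718135]
190 189,47,29 189,45,28 187,46,29 94,66,27 95,66,28 94,66,29 93,65,28 93,65,27 111,63,29 189,48,32 189,48,31 189,50,32
196 189,46,29 189,46,29 179,70,37 143,115,55 138,109,52 118,90,42 104,76,33 95,67,30 93,65,28 188,45,29 189,47,30 189,47,30
202 189,44,27 189,44,27 169,91,46 151,121,59 149,119,58 147,119,57 148,119,58 146,118,57 149,120,58 189,45,30 189,46,29 189,46,29
208 189,44,26
[... 156 characters left out ...]
,57 97,69,28 90,61,25 90,64,26 147,118,57 158,105,52 189,42,27 189,43,27 188,43,26
220 189,41,25 188,39,24 148,119,58 145,117,57 144,116,56 148,119,53 147,119,58 148,118,57 170,81,42 188,39,24 189,42,27 187,56,48
226 181,101,100 188,38,24 177,67,34 163,89,45 133,105,52 53,43,33 58,46,33 137,110,54 184,55,31 188,39,23 183,82,80 163,176,184
232 163,177,182 165,172,177 183,71,67 51,32,25 49,39,33 62,34,27 68,34,27 49,41,35 65,34,27 164,169,175 166,180,186 156,169,175
238 47,43,26 169,172,91 98,97,58 59,31,25 75,24,15 80,24,16 83,23,14 85,23,13 56,36,30 113,122,125 141,152,157 35,30,21
244 32,26,18 35,28,21 34,27,20 71,21,14 76,24,17 80,22,14 84,22,14 85,24,16 83,24,15 34,26,20 33,27,19 32,26,19
```

```bash
python3 - <<'E'
from h import *
C=cam('wrist'); im=cv2.imread('pics/w6.png').astype(int); g=im[...,1]
h=[(u,v) for v in range(203,220) for u in range(266,285) if g[v,u]<95]; h=np.array(h); print('hole',h.mean(0),h.min(0),h.max(0))
for v in range(221,232): print(v,g[v,264:292].tolist())
s=r.observe();T=lambda d:R.from_quat(s['orientation']).inv().apply(d)/.04
E
```

```text
hole [275.04347826 211.74637681] [269 206] [281 218]
221 [117, 117, 117, 117, 117, 116, 116, 117, 119, 120, 120, 119, 118, 118, 117, 118, 119, 120, 118, 118, 118, 118, 117, 117, 115, 104, 73, 46]
222 [117, 118, 117, 116, 116, 116, 118, 118, 121, 120, 119, 118, 117, 117, 117, 119, 119, 120, 119, 118, 118, 117, 117, 117, 115, 103, 69, 44]
223 [117, 118, 117, 117, 117, 117, 118, 119, 119, 119, 116, 113, 110, 109, 107, 113, 116, 118, 118, 117, 117, 116, 116, 116, 114, 100, 64, 41]
224 [117, 116, 116, 116, 116, 118, 120, 119, 118, 114, 106, 96, 87, 82, 83, 92, 103, 112, 116, 117, 117, 116, 117, 116, 113, 97, 61, 40]
225 [110, 111, 113, 113, 115, 118, 118, 115, 108, 98, 83, 69, 61, 56, 55, 62, 76, 92, 106, 112, 116, 117, 116, 115, 110, 92, 57, 39]
226 [83, 89, 96, 98, 102, 108, 105, 94, 82, 68, 53, 43, 40, 36, 36, 38, 46, 61, 80, 95, 106, 110, 112, 113, 107, 86, 55, 39]
227 [53, 58, 64, 66, 69, 72, 69, 59, 50, 41, 34, 32, 31, 33, 34, 34, 34, 39, 47, 63, 76, 85, 96, 105, 101, 78, 50, 38]
228 [38, 41, 41, 40, 40, 39, 38, 36, 33, 33, 34, 35, 38, 39, 39, 38, 40, 37, 36, 38, 44, 52, 64, 76, 81, 63, 44, 37]
229 [36, 35, 33, 31, 29, 33, 34, 37, 38, 39, 38, 39, 40, 41, 42, 41, 42, 41, 39, 39, 37, 35, 39, 47, 51, 44, 39, 37]
230 [35, 33, 29, 30, 32, 37, 39, 40, 42, 40, 41, 41, 40, 40, 42, 41, 42, 42, 42, 41, 41, 37, 36, 34, 35, 32, 35, 36]
231 [31, 30, 31, 33, 37, 39, 40, 40, 40, 41, 40, 39, 40, 40, 38, 38, 40, 39, 41, 41, 41, 40, 40, 39, 37, 33, 31, 36]
```

Emit:
play_rows(moves=[[0, 0, 0, 0.05, -0.05, 0.2, 8], [0, 0, 0, 0, 0, 0.4, 8], [0, 0, 0, 0, 0, 0.1, 8], [0, 0, 0, 0, 0, 0, 8], [0, 0, 0, 0, 0, 0, 8]])

```text
time: 14.9
tcp_pos: [0.587, -0.1314, 0.198]
orientation: [0.986, 0.169, -0.0, -0.0]
contact_force: [0.5, -1.0, 0.0]
gripper_width: 0.0173
grasp_force: 25.0
```

```bash
python3 - <<'E'
from h import *
s=state(); im=r.capture('wrist'); C=cam('wrist'); save('','w7.png',im)
a=r.capture('scene');b=r.capture('side')
save('','s7.png',a);save('','d7.png',b)
for n in('wrist','scene','side'):
  for t in('probe','probe_shoulder','test_jack_mouth'): print(n,t,[(np.round(d['centre'],1).tolist(),round(d['confidence'],2)) for d in r.tip_of(t,n)[:2]])
g=im[...,1].astype(int)
for n,im2,z in(('scene',a,0),('side',b,0)):
  x,y=[int(round(v)) for v in proj(n,(.587,-.132,.074))]; print(n,x,y)
  for v in range(y-8,y+9): print(v,' '.join('%3d'%k for k in im2[v,x-10:x+11].mean(1)))
E
```

```text
t 14.9 p [ 0.587  -0.1314  0.198 ] q [ 9.857e-01  1.686e-01 -1.000e-04 -1.000e-04] F [ 0.5 -1.   0. ] w 0.017262142975468707 g 24.999968223273754
wrist probe [([276.9, 228.5], 0.88)]
wrist probe_shoulder [([277.4, 241.9], 0.59)]
wrist test_jack_mouth [([277.6, 224.2], 0.77)]
scene probe [([230.9, 193.9], 0.67)]
scene probe_shoulder [([226.8, 181.5], 0.74)]
scene test_jack_mouth [([225.7, 189.4], 0.58)]
side probe [([277.9, 185.3], 0.4)]
side probe_shoulder [([280.5, 177.2], 0.52), ([182.3, 297.4], 0.51)]
side test_jack_mouth [([278.1, 184.6], 0.8)]
scene 229 192
184 106  32  15  21  21  19  18  32  23  34  24  16  12  70 164 156 155 153 157 153 153
185 155 145 152 102 112  25   9   7  17  18  14  14  65 157 158 155 153 155 151 151 157
186 156 162 158 152 156 151 152 108  32  26  40 126 156 163 157 151 152 156 152 153 153
187 154 156 155 157 157 164 162 160  75  50  54 119 167 158 154 153 154 153 152 155 152
188 154 150 152 151 153 154 156 165  75  51  51 103 162 154 155 152 155 155 150 155 151
189 152 155 152 153 154 151 157 161  99  49  53 106 163 159 154 155 154 152 151 155 155
190
[... 1773 characters left out ...]
 144 145 145 144 139 122 105  96  83  67  62  74  91  99 104 118 135 143 144 145 145
188 145 144 145 143 136 119 103  95  82  68  65  73  90  99 102 115 133 143 145 145 145
189 144 145 145 142 133 116 103  97  90  82  79  84  93  97  99 114 134 143 144 145 144
190 138 145 146 143 129 107  93  91  90  88  88  91  93  92  93 111 133 143 145 144 145
191 129 146 148 143 123  95  76  73  76  75  79  80  80  79  82 107 131 143 145 145 145
192 130 146 144 134 113  84  64  61  61  61  61  63  62  62  70  97 121 136 143 147 148
193 134 135 126 110  91  71  59  58  57  57  57  56  56  56  62  80 100 118 133 145 150
194 126 110  97  85  74  64  58  58  56  56  55  56  56  56  59  69  80  92 108 128 142
```

The numbers show the pin centred over the hole in both views. Inserting in steps.

Emit:
play_rows(moves=[[0, 0, 0, 0, 0, 0.1, 8], [0, 0, 0, 0, 0, 0.1, 8], [0, 0, 0, 0, 0, 0, 8]])

```text
time: 15.8
tcp_pos: [0.5866, -0.1314, 0.1893]
orientation: [0.986, 0.169, -0.001, -0.0]
contact_force: [0.3, 0.2, 0.4]
gripper_width: 0.0173
grasp_force: 25.0
```

Emit:
play_rows(moves=[[0, 0, 0, 0, 0, 0.08, 8], [0, 0, 0, 0, 0, 0.08, 8], [0, 0, 0, 0, 0, 0, 8]])

```text
time: 16.1
tcp_pos: [0.5867, -0.1314, 0.1832]
orientation: [0.986, 0.169, -0.0, -0.0]
contact_force: [0.4, -0.7, -1.0]
gripper_width: 0.017
grasp_force: 25.0
```

Emit:
play_rows(moves=[[0, 0, 0, 0, 0, 0.15, 8], [0, 0, 0, 0, 0, 0.15, 8], [0, 0, 0, 0, 0, 0.12, 8], [0, 0, 0, 0, 0, 0, 8]])

```text
time: 16.5
tcp_pos: [0.5865, -0.1314, 0.1659]
orientation: [0.986, 0.169, -0.001, -0.0]
contact_force: [-0.1, 0.2, -1.1]
gripper_width: 0.0174
grasp_force: 25.0
```

Emit:
play_rows(moves=[[0, 0, 0, 0, 0, 0.05, 8], [0, 0, 0, 0, 0, 0.03, 8], [0, 0, 0, 0, 0, 0, 8]])

```text
time: 16.8
tcp_pos: [0.5871, -0.1314, 0.1638]
orientation: [0.986, 0.169, 0.0, 0.0]
contact_force: [0.2, 0.1, 0.3]
gripper_width: 0.0173
grasp_force: 25.0
```

Emit:
play_rows(moves=[[0, 0, 0, 0, 0, 0.03, 8], [0, 0, 0, 0, 0, 0.03, 8], [0, 0, 0, 0, 0, 0, 8]])

```text
time: 17.1
tcp_pos: [0.5874, -0.1314, 0.1636]
orientation: [0.986, 0.169, 0.001, 0.001]
contact_force: [-6.5, 0.9, 17.4]
gripper_width: 0.0175
grasp_force: 25.0
```

Emit:
play_rows(moves=[[0, 0, 0, 0, 0, 0.02, 8], [0, 0, 0, 0, 0, 0, 8]])

```text
time: 17.3
tcp_pos: [0.5875, -0.1313, 0.1635]
orientation: [0.986, 0.169, 0.001, 0.001]
contact_force: [-9.6, 1.2, 23.8]
gripper_width: 0.0171
grasp_force: 25.0
```

It's seated: the expected home height is TCP 0.1637. Unload, release and retreat.

Emit:
play_rows(moves=[[0, 0, 0, 0, 0, -0.06, 8], [0, 0, 0, 0, 0, 0, 30], [0, 0, 0, 0, 0, 0, 50], [0, 0, 0, 0, 0, 0, 50], [0, 0, 0, 0, 0, 0, 50]])

```text
time: 17.8
tcp_pos: [0.5869, -0.1314, 0.1627]
orientation: [0.986, 0.169, -0.0, -0.0]
contact_force: [-0.4, 0.0, 1.0]
gripper_width: 0.0415
grasp_force: 0.0
```

Emit:
play_rows(moves=[[0, 0, 0, 0, 0, -0.3, 50], [0, 0, 0, 0, 0, -0.7, 50], [0, 0, 0, 0, 0, -0.9, 50], [0, 0, 0, 0, 0, -0.9, 50], [0, 0, 0, 0, 0, 0, 50]])

```text
time: 18.3
tcp_pos: [0.589, -0.1313, 0.2814]
orientation: [0.986, 0.169, 0.004, 0.002]
contact_force: [0.7, 0.7, 0.1]
gripper_width: 0.0498
grasp_force: 0.0
```

```bash
python3 - <<'E'
from h import *
s=state()
for n in('scene','side'):
  r.capture(n)
  for t,P in(('probe_shoulder',(.587,-.1325,.07)),('probe',(.587,-.1325,.038)),('cap',(.489,-.272,.048))): print(n,t,[(np.round(d['centre'],1).tolist(),round(d['confidence'],2)) for d in r.tip_of(t,n)[:2]],'expect',np.round(proj(n,P),1))
im=r.capture('wrist'); C=cam('wrist'); m=((im[...,0]>130)&(im[...,1]<70)&(im[...,2]<70)).astype('uint8')
p=proj('wrist',(.587,-.1325,.133),C); print('expect top',p)
x,y=int(p[0]),int(p[1]); print([''.join('#' if im[v,u,0]>150 and im[v,u,1]<60 else '.' for u in range(x-25,x+25)) for v in range(y-1,y+2)])
print(im[y,x-24:x+25:4].tolist())
print(r.tip_of('probe_shoulder','wrist')[:1],proj('wrist',(.587,-.1325,.07),C))
E
```

```text
t 18.3 p [ 0.589  -0.1313  0.2814] q [0.9857 0.1687 0.0041 0.0017] F [0.7 0.7 0.1] w 0.04981994650525193 g 0.0
scene probe_shoulder [([230.6, 197.7], 0.56), ([224.8, 176.0], 0.33)] expect [229.  193.5]
scene probe [([230.0, 204.3], 0.51)] expect [230. 203.]
scene cap [([223.3, 162.3], 0.67)] expect [222.8 160.5]
side probe_shoulder [([278.5, 184.7], 0.58)] expect [279.8 187.2]
side probe [([278.5, 198.1], 0.73)] expect [279.7 196.6]
side cap [([328.4, 169.1], 0.54)] expect [328.3 169.8]
expect top [278.67812569 219.52208542]
['.........###########################..##..........', '...........##.#######################.#...........', '...............######################.............']
[[161, 174, 179], [163, 169, 174], [178, 93, 89], [147, 45, 28], [184, 43, 24], [185, 44, 25], [185, 44, 26], [185, 45, 27], [185, 45, 26], [145, 50, 35], [171, 135, 137], [163, 176, 182], [160, 173, 179]]
[] [278.52151841 201.05350471]
```

Both are confirmed: the probe is home and the cap is on the plate. The arm is clear, so I'm handing in.

```bash
python3 -c "
from station import r
print(r.finish_job())"
```

```text
the job is handed in; nothing more can be done
None
```

The job is handed in at about 18 s: the blue cap stands flat near the middle of the grey sloped rest with its knob up, and the red-handled probe is plugged fully home in the red-ringed jack and released, with the other things left alone; I got no verdict back.

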